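Strip the rotor mill after a run

TASK

Take the grinding set out of the blue mill part by part and set each one down upright, as it stands in the mill, without dropping it: the chamber cover flat on the low wire draining rack without overhanging its edges, the ring sieve in the deep wire basket, the rotor in the shallow black tray, and the collecting pan in the middle of the balance's weighing plate. Keep the pan level all the way, since its catch must not spill, and leave the glass flask where it stands.

Things in the scene. Friction and masses are not known exactly. Their poses are not given: they have to be found in the camera images.
- mill: Fixed blue rotor mill, 196 x 196 mm, 175 mm high. Origin: underside centre; z up, front (white plate, knob) to -x. In its top a round well, 140 mm wide, floor 145 mm above the bench; in it a fixed shaft (16 mm wide up to 28 mm above the well floor, then a 10 mm stub to 40 mm). The loose pan, sieve, rotor and cover stand one in another in the well, on its axis.
- cover: Aluminium chamber cover, top of the stack: flat ring 122 mm across, 3 mm thick, with an upright collar in the middle (63 mm outside, 58 mm inside, top 19 mm above the underside) to lift it by. Origin: underside centre; z up. Starts on the pan's rim, 179 mm above the bench, the sieve standing up through its collar (2 mm clearance) and 2 mm above it.
- sieve: Steel ring sieve: open tube with rows of small dark holes, 54 mm outside, 48 mm inside, 52 mm high. Origin: centre of the lower end; z up. Starts standing on the pan's floor, 148 mm above the bench, around the rotor (2 mm clearance).
- rotor: Dark steel rotor: disc of 44 mm diameter with 12 teeth up to 18 mm above its underside and a round ribbed knob (20 mm diameter) in the middle, up to 46 mm. Origin: underside centre; z up. A bore in the underside (14 mm wide, 14 mm deep) sits loosely on the shaft's stub; it starts 173 mm above the bench and simply lifts off.
- pan: Steel collecting pan: round dish 118 mm across, 34 mm high, flat rim 132 mm across, floor 3 mm thick, in its middle an upright tube around the shaft (28 mm outside, 22 inside, top 26 mm above the underside). Inside, the floor is free from the tube out to 112 mm diameter. Origin: underside centre; z up. Starts on the well's floor, 145 mm above the bench; the rotor over it is wider than its tube.
- rack: Low fixed draining rack of parallel dark steel wires, 156 x 156 mm, its flat top 22 mm above the bench. Origin: centre at bench height; z up, x along the wires.
- basket: Fixed square open basket of thin steel wires (from the ultrasonic bath), 132 x 132 mm outside, walls 3 mm thick, rim 52 mm high, lifting loops reaching 82 mm from the centre on its two x sides. Inner floor 8 mm above the bench. Origin: centre at bench height; z up, x and y along its sides.
- tray: Fixed square shallow black plastic tray, 112 x 112 mm outside, walls 4 mm thick and 16 mm high, inner floor 4 mm above the bench. Origin: underside centre; z up, x and y along its sides.
- balance_plate (a point): Centre of the top face of the round steel weighing plate (116 mm diameter, 50 mm above the bench) of the fixed grey balance (172 x 138 mm, display at its front, -x). z up, x away from the display. The plate does not give.
- flask: Conical glass flask, 64 mm across, 104 mm high, standing loose. Origin: underside centre. A bystander, to be left standing where it is.

How it is judged:
By the outcome, as a careful person would: the job done as asked, in the order asked, and still so for the second after the job is handed in, with the robot touching nothing.
It also fails if it takes over 120 s, if anything falls off the work surface, if the arm or the gripper's body presses on something with over 40 N, if the wrist force passes 120 N, or if a joint passes its speed limit or range.

ROBOT

A 6-joint arm with a two-finger parallel gripper is mounted at the origin on the work surface. World frame = base frame: x ahead of the robot, y to its left, z up, the work surface at z = 0. Lengths are in mm, angles in degrees, forces in N, time in s.
With the tool pointing down it reaches from about 300 to 850 mm from the base axis. Payload 4.2 kg.
Tool frame: the origin (TCP) lies midway between the tips of the shut fingers; the grasp point (between the pads) lies 19 mm behind it (env.grip_point_offset is the distance from the TCP to the grasp point, in mm); z points along the fingers, x is the direction in which the jaws open and shut, and the axes are right-handed (so a half turn about z gives the same grasp; the last joint's range is limited). The gripper opens to 91 mm and grips with 3 to 60 N. Pads are 32 mm wide; open, the fingers measure 118 mm over their backs; the gripper's body (76 mm by 178 mm) begins 60 mm behind the grasp point.
Start: joints at [-76.719, 18.312, 89.639, -0, 72.044, -1.146], TCP at [143.263, -556.887, 177.076] pointing down, gripper open.
Joint ranges: [-177.97, 177.97], [-48.28, 115.42], [12.27, 149.76], [-77.06, 257.06], [2.81, 150.46], [-146.56, 146.56]. Speed limits (degrees/s): [147.25, 147.25, 180, 180, 180, 180].

INTERFACE

Orientations are given as [roll, pitch, yaw] about the fixed x, y, z axes, in that order (R = Rz(yaw) Ry(pitch) Rx(roll)).
In Python, from workcell import env gives the robot as it stands.
- The arm moves only by the shell command python3 -m pendant 'ROWS' [FORCE]. ROWS is JSON, a list of rows, each an object with "xyz": the shift along the tool's x, y, z in m, a list of three; "roll": the turn about the tool's z in degrees; "jaw": the closure, from 0 (fully open) to 1 (shut). A call has exactly 8 rows; each row is the pose to reach, as a shift and turn from the pose commanded when the call began, along the tool's axes at that moment; what a row does not reach only later rows make up. A row lasts 1/8 s, in which the tool goes at most 62.5 mm and 10.7 degrees, less where a joint would pass 70% of its speed; a pose out of reach is approached as far as the arm can. A call with a gripper value outside its range is refused whole. The fingers move at their own pace and stop on an object; FORCE is the grip in N (left out, the last holds). Time passes only in rows, so rows that repeat a pose let the fingers close, or fill a call up. It gives the time, the measured TCP pose, the force and the opening at its end, in the units of the state.
- env.state(): the state, without advancing time (a new reading comes with each control period).
- env.grab_frame(name): name is "side" or "top"; returns (picture, depth): 400x640x3 uint8, blue, green, red; 400x640 float32, mm along the optical axis (not along the pixel's ray), 0 where there is no reading.
- env.camera_params(name): a dict with "camera_matrix" (3x3 intrinsics, pixels), "cam_to_world" (4x4, takes a point from camera to world coordinates). Camera axes: x right, y up, looking along -z (the intrinsics and any distortion apply to the point x, -y, -z); pixel columns grow to the right and rows downward; lengths in mm; the calibration is good to about 2 mm. A picture is of the moment at which its call begins. camera_params takes no time and is no camera call.
- env.job_done(): hands the job in, once; it reports no verdict.
The state is a dict: "time_s": time; "qpos": joint angles; "qvel": joint speeds; "effort": joint torques, N m; "ee_pos": TCP position; "ee_rot": TCP orientation; "force": force on the tool from outside, world axes, zero at the start; "torque": the same for the moment, N m; "gripper_width": finger opening in mm.
Only numpy, scipy, OpenCV 4.12 (cv2) and the standard library are available. Lean on these libraries where they do the work, as an engineer would, in place of code of your own. Each camera call takes 0.05 s, during which the arm holds its last target. There are 200 camera calls.

## Working session

There is one attempt and no reset: what is moved stays moved. The work goes in short steps, Python scripts to look and compute and a shell command to move; the robot and the scene stay as the last step left them, time stands still between calls to the robot, and variables do not carry over. Pictures are saved under pics/ and viewed, about 12 in all and at most 16, crops included, and the job is handed in when it is done.

```bash
ls; mkdir -p pics; python3 - <<'E'
from workcell import env
import cv2, numpy as np
print(env.state()); print(env.grip_point_offset)
for n in ("side","top"):
    im,d=env.grab_frame(n); cv2.imwrite(f"pics/{n}0.png",im); np.save(f"pics/{n}0.npy",d)
    p=env.camera_params(n); print(n,{k:np.round(v,3).tolist() if hasattr(v,'tolist') or isinstance(v,list) else v for k,v in p.items()})
E
```

```text
pics
{'time_s': 0.0, 'qpos': array([-7.67156458e+01,  1.83514404e+01,  8.97083131e+01,  5.14446514e-04,
        7.20414082e+01, -1.14598529e+00]), 'qvel': array([-0.06793757, -0.07941209, -0.02093847,  0.03201317,  0.07060825,
       -0.07221487]), 'effort': array([-2.40055240e-03, -4.12459731e+01, -2.31970578e+01,  7.26151513e-02,
        4.57321142e-02, -1.14214556e-04]), 'ee_pos': array([ 143.16285803, -556.30019864,  176.20941233]), 'ee_rot': array([-1.79997488e+02,  1.01131675e-01, -7.55698173e+01]), 'force': array([ 0.3468618 , -0.47249763, -0.67420011]), 'torque': array([-0.01043599, -0.0098862 , -0.0303193 ]), 'gripper_width': 91.38625832085894}
18.8
side {'camera_matrix': [[400.127, 0.0, 322.877], [0.0, 400.127, 205.91], [0.0, 0.0, 1.0]], 'cam_to_world': [[-0.787, 0.398, -0.472, -23.456], [-0.617, -0.531, 0.58, 695.541], [-0.02, 0.748, 0.664, 904.175], [0.0, 0.0, 0.0, 1.0]]}
top {'camera_matrix': [[517.578, 0.0, 321.254], [0.0, 517.578, 199.85], [0.0, 0.0, 1.0]], 'cam_to_world': [[-0.026, 0.995, -0.093, 397.077], [-1.0, -0.028, -0.015, -8.675], [-0.017, 0.092, 0.996, 1277.299], [0.0, 0.0, 0.0, 1.0]]}
```

View pics/top0.png

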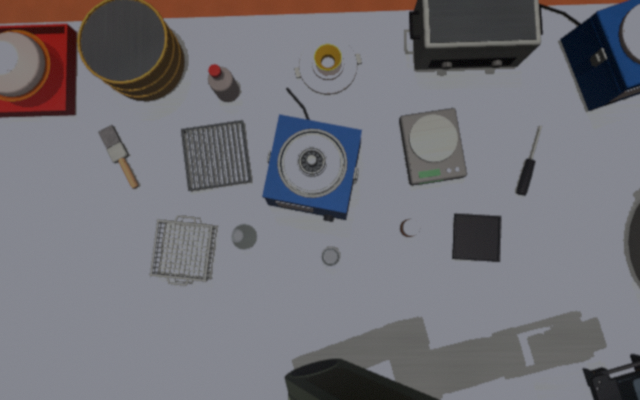

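View pics/side0.png

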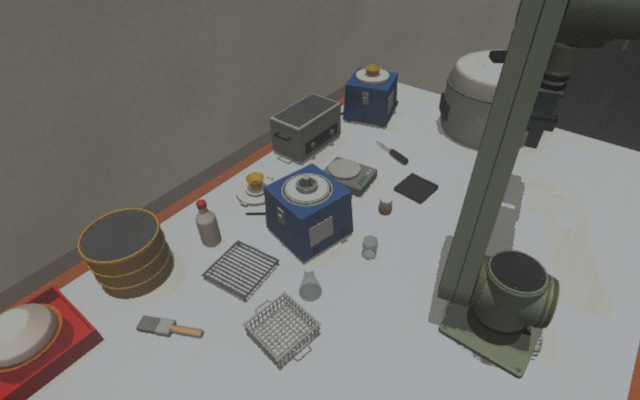

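The top view shows the mill at (313,163), rack (216,155), basket (184,250), balance plate (433,138), tray (477,237) and flask (243,236). The other blue machine at the upper right is not the target. Next I'll measure these from both depth views.

```bash
cat > h.py <<'E'
from workcell import env
import cv2, numpy as np
def cloud(n,d):
    p=env.camera_params(n); K=np.array(p["camera_matrix"]); T=np.array(p["cam_to_world"])
    v,u=np.mgrid[:d.shape[0],:d.shape[1]]
    P=np.stack([(u-K[0,2])/K[0,0]*d,-(v-K[1,2])/K[1,1]*d,-d],-1)
    W=P@T[:3,:3].T+T[:3,3]; W[d<=0]=np.nan; return W
def onplane(n,uv,z):
    p=env.camera_params(n); K=np.array(p["camera_matrix"]); T=np.array(p["cam_to_world"])
    uv=np.atleast_2d(np.asarray(uv,float))
    r=np.c_[(uv[:,0]-K[0,2])/K[0,0],-(uv[:,1]-K[1,2])/K[1,1],-np.ones(len(uv))]@T[:3,:3].T
    return (T[:3,3]+r*((z-T[2,3])/r[:,2])[:,None])[:,:2]
def proj(n,X):
    p=env.camera_params(n); K=np.array(p["camera_matrix"]); T=np.array(p["cam_to_world"])
    c=(np.atleast_2d(X)-T[:3,3])@T[:3,:3]
    return np.c_[K[0,0]*c[:,0]/-c[:,2]+K[0,2],K[1,1]*c[:,1]/c[:,2]+K[1,2]]
def near(W,xy,r,lo,hi):
    return (np.hypot(W[...,0]-xy[0],W[...,1]-xy[1])<r)&(W[...,2]>lo)&(W[...,2]<hi)
E
python3 - <<'E'
from h import *
guess={k:onplane("top",uv,z)[0] for k,uv,z in [("mill",(313,163),180),("rack",(216,155),22),("basket",(184,250),30),("plate",(433,138),50),("tray",(477,237),10),("flask",(243,236),50)]}
band={"mill":(168,178,150),"cover":(179,186,150),"collar":(192,206,100),"rack":(14,28,125),"basket":(40,58,110),"plate":(46,54,75),"tray":(9,22,90),"flask":(30,115,60)}
for n in ("top","side"):
    im=cv2.imread(f"pics/{n}0.png"); W=cloud(n,np.load(f"pics/{n}0.npy"))
    for k,(lo,hi,r) in band.items():
        g=guess[{"cover":"mill","collar":"mill"}.get(k,k)]
        m=near(W,g,r,lo,hi); P=W[m]
        if len(P)<8: print(n,k,len(P));continue
        R=cv2.minAreaRect(P[:,:2].astype(np.float32)); c,rad=cv2.minEnclosingCircle(P[:,:2].astype(np.float32))
        print(n,k,len(P),"guess",g.round(),"rect",np.round(R[0],1),np.round(R[1],1),round(R[2],1),"circ",np.round(c,1),round(rad,1),"zmed",np.median(P[:,2]).round(1))
crop=cv2.imread("pics/top0.png")[90:300,140:520]
cv2.imwrite("pics/crop0.png",cv2.resize(crop,None,fx=2.1,fy=2.1,interpolation=cv2.INTER_CUBIC))
E
```

```text
top mill 3988 guess [579.  23.] rect [581.9  25.5] [184.5 185.2] 77.4 circ [580.6  25.6] 129.0 zmed 174.9
top cover 1980 guess [579.  23.] rect [580.5  24.8] [180.5 178.9] 77.7 circ [571.6  25. ] 119.7 zmed 181.7
top collar 308 guess [579.  23.] rect [580.8  25.3] [61.3 61.5] 24.4 circ [581.5  25.2] 31.6 zmed 198.5
top rack 1756 guess [632. 266.] rect [634.1 268.3] [158.2 158.1] 6.8 circ [634.2 267.7] 109.1 zmed 21.0
top basket 607 guess [401. 344.] rect [402.2 345. ] [135.8 164.5] 82.8 circ [402.6 344.4] 94.2 zmed 50.2
top plate 1617 guess [ 653. -262.] rect [ 654.4 -263.1] [114.2 114.9] 26.6 circ [ 654.8 -262.8] 58.5 zmed 49.9
top tray 414 guess [ 414. -366.] rect [ 414.4 -365.3] [114.3 111.8] 85.0 circ [ 414.6 -364.4] 77.4 zmed 15.1
top flask 341 guess [430. 197.] rect [431.5 197.3] [41.1 46.9] 83.2 circ [431.3 201.4] 25.0 zmed 63.8
side mill 1602 guess [579.  23.] rect [581.4  26.5] [187.2 190.3] 77.8 circ [578.8  27.8] 129.2 zmed 174.9
side cover 651 guess [579.  23.] rect [581.3  33.9] [154.4 141.6] 76.6 circ [567.7  42.5] 90.9 zmed 181.8
side collar 179 guess [579.  23.] rect [579.7  28.7] [61.1 60.7] 44.9 circ [579.5  26.8] 33.3 zmed 197.5
side rack 1166 guess [632. 266.] rect [633.1 270. ] [159.9 159.4] 7.3 circ [632.5 270.3] 109.3 zmed 21.4
side basket 588 guess [401. 344.] rect [401.6 347. ] [136. 166.] 82.7 circ [401.5 348.1] 93.7 zmed 50.7
side plate 481 guess [ 653. -262.] rect [ 654.  -260.9] [111.8 115.7] 34.6 circ [ 653.7 -262.2] 60.3 zmed 49.6
side tray 206 guess [ 414. -366.] rect [ 413.6 -362.9] [119.4 114.5] 85.8 circ [ 412.5 -363.4] 77.3 zmed 13.8
side flask 371 guess [430. 197.] rect [429.  209.5] [48.5 38.9] 17.2 circ [429.8 206.2] 24.6 zmed 62.2
```

View pics/crop0.png

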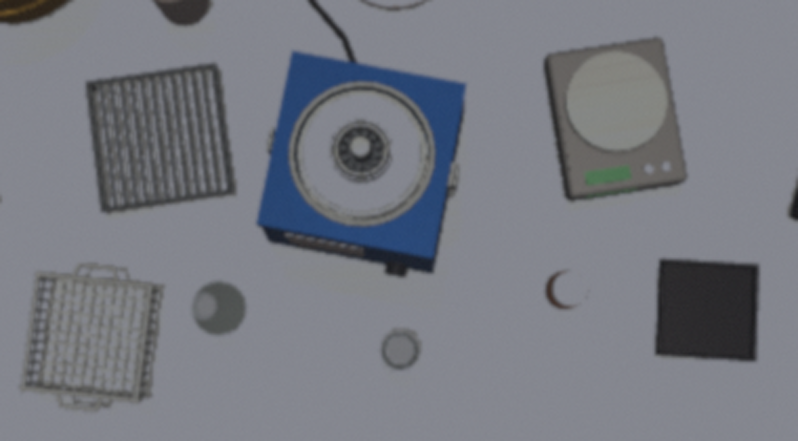

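```bash
python3 -m pendant '[{"xyz":[0,0,-0.05],"roll":7,"jaw":0},{"xyz":[-0.03,-0.038,-0.09],"roll":14.4,"jaw":0},{"xyz":[-0.07,-0.085,-0.12],"roll":14.4,"jaw":0},{"xyz":[-0.105,-0.132,-0.12],"roll":14.4,"jaw":0},{"xyz":[-0.14,-0.176,-0.12],"roll":14.4,"jaw":0},{"xyz":[-0.175,-0.22,-0.12],"roll":14.4,"jaw":0},{"xyz":[-0.205,-0.26,-0.12],"roll":14.4,"jaw":0},{"xyz":[-0.227,-0.285,-0.12],"roll":14.4,"jaw":0}]' 30; python3 -c "
from h import *
print(env.state())"
```

```text
time_s: 1.1
ee_pos: [363.6, -264.1, 296.8]
ee_rot: [180.0, 0.0, -89.9]
force: [1.0, -0.5, 0.0]
gripper_width: 90.9
{'time_s': 1.1, 'qpos': array([-3.74687735e+01,  3.50954203e+00,  9.15208173e+01,  1.51966735e-02,
        8.49962406e+01,  5.24038537e+01]), 'qvel': array([32.70177226, -1.61136442,  1.7878147 , -0.60133328, -0.16221021,
       32.9918222 ]), 'effort': array([ -2.49142662, -28.79453301, -24.65397477,   0.18009537,
         0.04764371,  -0.43468125]), 'ee_pos': array([ 363.60927365, -264.07908876,  296.76120798]), 'ee_rot': array([ 1.79988160e+02,  2.82229425e-02, -8.98739591e+01]), 'force': array([ 1.03998898, -0.50578219,  0.03805729]), 'torque': array([-0.01167934,  0.04507463, -0.01387013]), 'gripper_width': 90.87136951579595}
```

```bash
python3 -m pendant '[{"xyz":[-0.045,-0.033,0],"roll":0,"jaw":0},{"xyz":[-0.09,-0.067,0],"roll":0,"jaw":0},{"xyz":[-0.14,-0.104,0],"roll":0,"jaw":0},{"xyz":[-0.19,-0.142,0],"roll":0,"jaw":0},{"xyz":[-0.235,-0.175,0],"roll":0,"jaw":0},{"xyz":[-0.27,-0.202,0],"roll":0,"jaw":0},{"xyz":[-0.292,-0.218,0],"roll":0,"jaw":0},{"xyz":[-0.292,-0.218,0],"roll":0,"jaw":0}]' 30; python3 - <<'E'
from h import *
for n in ("top","side"):
    im,d=env.grab_frame(n); cv2.imwrite(f"pics/{n}1.png",im); np.save(f"pics/{n}1.npy",d)
print(env.state()["ee_pos"])
a=cv2.imread("pics/top1.png")[60:260,210:410]; b=cv2.imread("pics/side1.png")[80:280,210:410]
f=lambda q:cv2.resize(q,(400,400),interpolation=cv2.INTER_CUBIC)
cv2.imwrite("pics/c1.png",np.hstack([f(a),f(b)]))
E
```

```text
time_s: 2.1
ee_pos: [581.0, 27.4, 295.8]
ee_rot: [179.9, -0.0, -89.8]
force: [-0.1, 0.1, -0.8]
gripper_width: 91.3
[580.01405694  25.63897468 296.56953934]
```

View pics/c1.png

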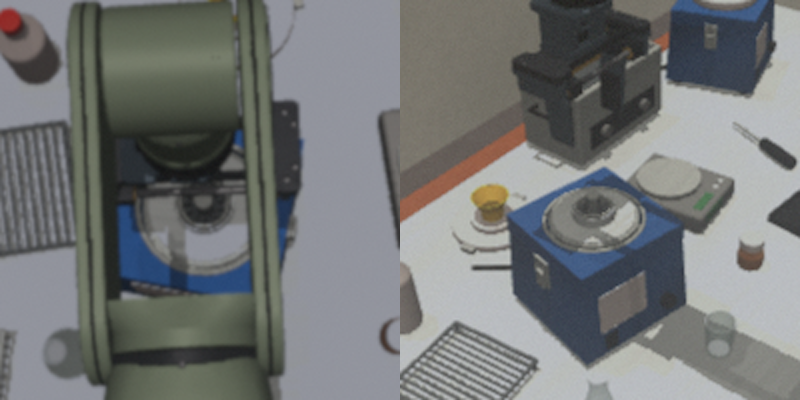

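```bash
python3 -m pendant '[{"xyz":[0,0,0.03],"roll":0,"jaw":0},{"xyz":[0,0,0.06],"roll":0,"jaw":0},{"xyz":[0,0,0.08],"roll":0,"jaw":0},{"xyz":[0,0,0.095],"roll":0,"jaw":0},{"xyz":[0,0,0.105],"roll":0,"jaw":0},{"xyz":[0,0,0.1115],"roll":0,"jaw":0},{"xyz":[0,0,0.1115],"roll":0,"jaw":0},{"xyz":[0,0,0.1115],"roll":0,"jaw":0.2}]' 30; python3 -m pendant '[{"xyz":[0,0,0],"roll":0,"jaw":0.25},{"xyz":[0,0,0],"roll":0,"jaw":0.27},{"xyz":[0,0,0],"roll":0,"jaw":0.29},{"xyz":[0,0,0],"roll":0,"jaw":0.31},{"xyz":[0,0,0],"roll":0,"jaw":0.33},{"xyz":[0,0,0],"roll":0,"jaw":0.36},{"xyz":[0,0,0],"roll":0,"jaw":0.4},{"xyz":[0,0,0],"roll":0,"jaw":0.4}]' 10;  python3 - <<'E'
from h import *
im,d=env.grab_frame("side"); cv2.imwrite("pics/side2.png",im)
print(env.state())
cv2.imwrite("pics/c2.png",cv2.resize(im[120:270,220:390],None,fx=3.5,fy=3.5,interpolation=cv2.INTER_CUBIC))
E
```

```text
time_s: 3.2
ee_pos: [581.0, 26.1, 186.1]
ee_rot: [-179.9, -0.0, -90.0]
force: [0.1, 0.3, -0.0]
gripper_width: 83.6
time_s: 4.2
ee_pos: [580.6, 26.0, 185.5]
ee_rot: [180.0, -0.0, -90.0]
force: [0.2, -0.1, -0.5]
gripper_width: 54.7
{'time_s': 4.25, 'qpos': array([ 1.43917041e+00,  1.85805996e+01,  8.80020563e+01, -4.95196541e-03,
        7.34169902e+01,  9.14132775e+01]), 'qvel': array([-0.05382745,  0.03080204, -0.07465014,  0.02121552,  0.00146627,
       -0.05493145]), 'effort': array([ 8.37689981e-06, -4.18171048e+01, -2.35493821e+01,  3.23903386e-02,
       -7.78183714e-02, -3.91533138e-05]), 'ee_pos': array([580.56567292,  26.05862696, 185.52824708]), 'ee_rot': array([-1.79999529e+02, -4.73583862e-03, -8.99726938e+01]), 'force': array([-0.87481946,  0.0632121 , -0.33888485]), 'torque': array([ 0.01206394, -0.00665346,  0.00251642]), 'gripper_width': 54.72695622398542}
```

View pics/c2.png

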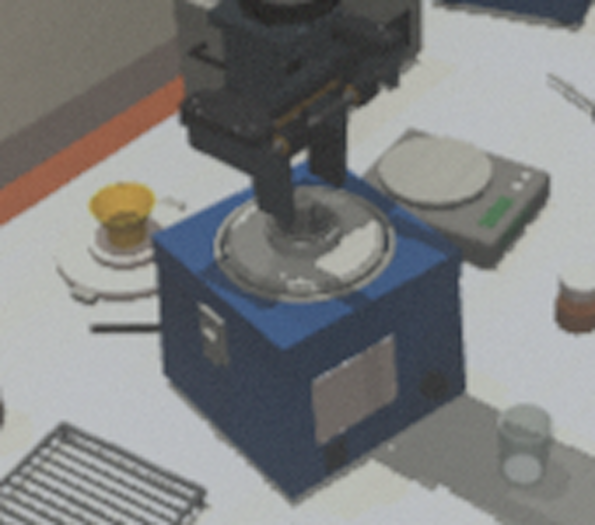

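```bash
python3 - <<'E'
from h import *
im,d=env.grab_frame("side"); W=cloud("side",d)
for X in ([580.6,26,185.5],[580.6,26,198],[580.6,26+27,185.5],[580.6,26-27,185.5]):
    u=proj("side",[X])[0]; print(X,u,(u-[220,120])*3.5)
m=near(W,(580,26),80,203,240); P=W[m]; print(len(P))
for lo in range(186,250,8):
    Q=W[near(W,(580,26),90,lo,lo+8)]
    hist,e=np.histogram(Q[:,1],bins=np.arange(-60,110,10)); print(lo,hist,"x",np.round(np.percentile(Q[:,0],[2,50,98])))
big=cv2.resize(im[145:215,270:340],None,fx=8,fy=8,interpolation=cv2.INTER_CUBIC)
big=cv2.convertScaleAbs(big,alpha=1.5,beta=10)
cv2.imwrite("pics/c3.png",big)
print(env.state()['gripper_width'])
E
```

```text
[580.6, 26, 185.5] [306.23783414 185.53358265] [301.83241948 229.36753928]
[580.6, 26, 198] [306.0298205  182.11102452] [301.10437175 217.38858583]
[580.6, 53, 185.5] [300.13536313 190.31064633] [280.47377096 246.08726215]
[580.6, -1, 185.5] [312.17629097 180.8849106 ] [322.61701838 213.0971871 ]
144
186 [ 0  0  0  0  0  0  9 11  9 28 17 22  1  0  0  0] x [550. 573. 605.]
194 [ 0  0  0  0  0  6 18  8 14 20 25 29  0  0  0  0] x [550. 571. 603.]
202 [0 0 0 0 0 0 0 0 5 7 0 1 0 0 0 0] x [570. 573. 580.]
210 [ 0  0  0  0  0  0  0  0  6 10  0  0  0  0  0  0] x [570. 573. 581.]
218 [ 0  0  0  0  0  8  0  2 12  4  0  2  2  0  0  0] x [563. 578. 591.]
226 [ 0  0  0  0  0 25  1  0  0  0  0  3 17  0  0  0] x [562. 574. 595.]
234 [ 0  0  0  0  0 23  3  0  0  0  0  3 23  0  0  0] x [562. 575. 596.]
242 [ 0  0  0  0  0 19  5  0  0  0  0  2 26  0  0  0] x [562. 574. 596.]
54.840831901796015
```

View pics/c3.png

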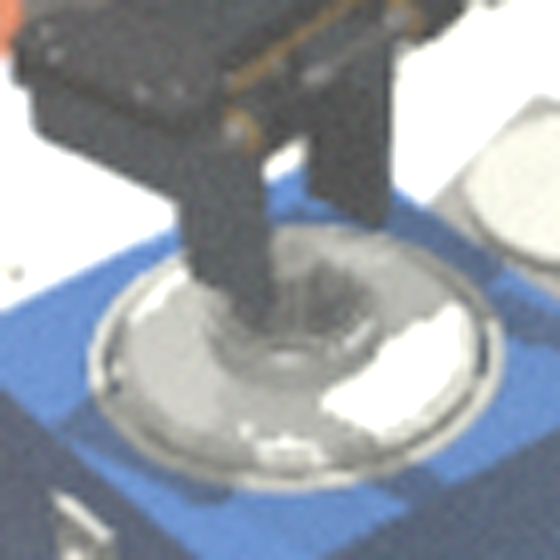

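```bash
python3 - <<'E'
from h import *
for f,z in (("side1",296.6),("side0",176.5)):
    W=cloud("side",np.load(f"pics/{f}.npy")); c=(580,26) if f=="side1" else (143,-556)
    for lo in np.arange(z-20,z+100,8):
        Q=W[near(W,c,120,lo,lo+8)]
        print(f,round(lo-z),len(Q),np.round(np.percentile(Q,[3,50,97],axis=0)[:,:2].T.ravel()) if len(Q) else "")
W=cloud("top",env.grab_frame("top")[1])
W2=cloud("side",env.grab_frame("side")[1])
print(proj("side",[[596,-14,185.5],[596,-14,220],[565,-14,220],[565,-14,185.5],[580,67,185.5],[580,67,220]]).round(1))
for name,w in (("s",W2),):
    for v in range(160,196,3):
        print(v,[tuple(np.round(w[v,u]).astype(int)) if np.isfinite(w[v,u,0]) else None for u in (296,300,304,312,316,318)])
E
```

```text
side1 -20 0 
side1 -12 0 
side1 -4 0 
side1 4 0 
side1 12 0 
side1 20 0 
side1 28 5 [574. 583. 593. -22. -21.  65.]
side1 36 45 [562. 576. 596. -25. -18.  82.]
side1 44 58 [562. 576. 596. -24. -17.  83.]
side1 52 62 [562. 575. 595. -26.  28.  84.]
side1 60 64 [562. 575. 595. -25.  75.  84.]
side1 68 64 [563. 576. 595. -27. -18.  85.]
side1 76 66 [562. 575. 595. -25.  75.  85.]
side1 84 74 [562. 573. 596. -26.  73.  86.]
side1 92 47 [563. 571. 594. -28. -19.  86.]
side0 -20 0 
side0 -12 0 
side0 -4 0 
side0 4 0 
side0 12 0 
side0 20 0 
side0 28 2 [ 138.  152.  166. -600. -554. -509.]
side0 36 32 [ 115.  133.  170. -599. -506. -499.]
side0 44 30 [ 114.  134.  170. -599. -504. -498.]
side0 52 27 [ 115.  128.  145. -507. -502. -496.]
side0 60 32 [ 114.  130.  146. -506. -501. -494.]
side0 68 31 [ 113.  130.  146. -505. -501. -495.]
side0 76 31 [ 114.  130.  146. -506. -500. -494.]
side0 84 31 [ 113.  127.  143. -506. -499. -494.]
side0 92 31 [ 113.  128.  145. -503. -498. -492.]
[[310.9 176.8]
 [310.4 167.3]
 [318.8 171.1]
 [319.1 180.6]
 [297.1 192.9]
 [296.3 183.3]]
160 [(np.int64(564)
[... 2621 characters left out ...]
, (np.int64(554), np.int64(32), np.int64(197)), (np.int64(551), np.int64(18), np.int64(189)), (np.int64(552), np.int64(7), np.int64(182))]
190 [(np.int64(593), np.int64(57), np.int64(183)), (np.int64(576), np.int64(59), np.int64(193)), (np.int64(566), np.int64(52), np.int64(193)), (np.int64(553), np.int64(33), np.int64(187)), (np.int64(548), np.int64(22), np.int64(182)), (np.int64(545), np.int64(17), np.int64(180))]
193 [(np.int64(585), np.int64(67), np.int64(183)), (np.int64(575), np.int64(60), np.int64(183)), (np.int64(566), np.int64(54), np.int64(183)), (np.int64(549), np.int64(39), np.int64(182)), (np.int64(540), np.int64(31), np.int64(181)), (np.int64(534), np.int64(30), np.int64(183))]
```

The fingertips are really about 33 mm behind the reported TCP: depth shows the same gap at the start pose, above the mill and now. I'll open, get a sharper tip offset, and allow for it in every height.

```bash
python3 -m pendant '[{"xyz":[0,0,0],"roll":0,"jaw":0.2},{"xyz":[0,0,0],"roll":0,"jaw":0},{"xyz":[0,0,0],"roll":0,"jaw":0},{"xyz":[0,0,0.005],"roll":0,"jaw":0},{"xyz":[0,0,0.01],"roll":0,"jaw":0},{"xyz":[0,0,0.015],"roll":0,"jaw":0},{"xyz":[0,0,0.02],"roll":0,"jaw":0},{"xyz":[0,0,0.02],"roll":0,"jaw":0}]' 10; cat > tip.py <<'E'
from h import *
# lowest finger points (dark, near the finger columns) above the reported TCP
s=env.state()["ee_pos"]; im,d=env.grab_frame("side"); W=cloud("side",d)
dark=im.max(2)<90
m=dark&near(W,s[:2]+[0,2],70,s[2]+12,s[2]+70)&(np.abs(W[...,0]-s[0])<20)
n,lab,st,_=cv2.connectedComponentsWithStats(m.astype(np.uint8))
for i in range(1,n):
    if st[i,4]>25:
        P=W[lab==i]; print(st[i],"z-TCP low:",np.sort(P[:,2])[:8].round(1)-s[2].round(1),"y",P[:,1].min().round(),P[:,1].max().round())
print(s)
E
python3 tip.py; python3 - <<'E'
from h import *
d=np.load("pics/side1.npy"); W=cloud("side",d); s=[580.4,26.2,296.8]
m=near(W,s[:2],75,s[2]+0,s[2]+60); P=W[m]; o=np.argsort(P[:,2])[:14]; P=P[o]-[0,0,s[2]]; print(P.round(0).tolist())
E
```

```text
time_s: 5.4
ee_pos: [580.2, 26.0, 164.9]
ee_rot: [179.9, -0.0, -90.0]
force: [-0.2, -0.0, -0.1]
gripper_width: 91.3
[312 163  11  14  99] z-TCP low: [13.  36.4 36.9 38.2 38.3 38.5 39.  39.6] y -41.0 -17.0
[288 178  28  15 195] z-TCP low: [12.7 13.3 15.6 17.6 17.7 19.  19.6 20. ] y 1.0 85.0
[580.23325983  26.03292511 164.93151277]
[[576.0, -21.0, 35.0], [593.0, -20.0, 35.0], [583.0, -21.0, 35.0], [574.0, -22.0, 36.0], [593.0, 77.0, 36.0], [586.0, 78.0, 36.0], [565.0, 75.0, 37.0], [565.0, -20.0, 37.0], [580.0, -21.0, 37.0], [568.0, 78.0, 37.0], [575.0, 78.0, 37.0], [589.0, -19.0, 38.0], [596.0, -20.0, 38.0], [594.0, -21.0, 38.0]]
```

```bash
python3 -m pendant '[{"xyz":[0,0,0.004],"roll":0,"jaw":0},{"xyz":[0,0,0.008],"roll":0,"jaw":0},{"xyz":[0,0,0.011],"roll":0,"jaw":0},{"xyz":[0,0,0.014],"roll":0,"jaw":0},{"xyz":[0,0,0.014],"roll":0,"jaw":0},{"xyz":[0,0,0.014],"roll":0,"jaw":0},{"xyz":[0,0,0.014],"roll":0,"jaw":0.2},{"xyz":[0,0,0.014],"roll":0,"jaw":0.27}]' 10; python3 -m pendant '[{"xyz":[0,0,0],"roll":0,"jaw":0.28},{"xyz":[0,0,0],"roll":0,"jaw":0.29},{"xyz":[0,0,0],"roll":0,"jaw":0.3},{"xyz":[0,0,0],"roll":0,"jaw":0.31},{"xyz":[0,0,0],"roll":0,"jaw":0.32},{"xyz":[0,0,0],"roll":0,"jaw":0.34},{"xyz":[0,0,0],"roll":0,"jaw":0.36},{"xyz":[0,0,0],"roll":0,"jaw":0.4}]' 10;  python3 - <<'E'
from h import *
im,d=env.grab_frame("side")
s=env.state(); print(s['ee_pos'],s['force'],s['gripper_width'])
big=cv2.resize(im[145:215,270:340],None,fx=8,fy=8,interpolation=cv2.INTER_CUBIC)
cv2.imwrite("pics/c4.png",cv2.convertScaleAbs(big,alpha=1.5,beta=10))
E
```

```text
time_s: 6.45
ee_pos: [580.7, 26.0, 151.7]
ee_rot: [-180.0, -0.0, -90.0]
force: [-0.4, -0.1, -0.5]
gripper_width: 74.1
time_s: 7.45
ee_pos: [580.6, 26.0, 151.6]
ee_rot: [-180.0, -0.0, -90.0]
force: [0.0, -1.3, 0.3]
gripper_width: 63.0
[580.58861252  26.00884515 151.55031573] [-0.7750994  -1.02335527 -0.10758546] 62.97301121160763
```

View pics/c4.png

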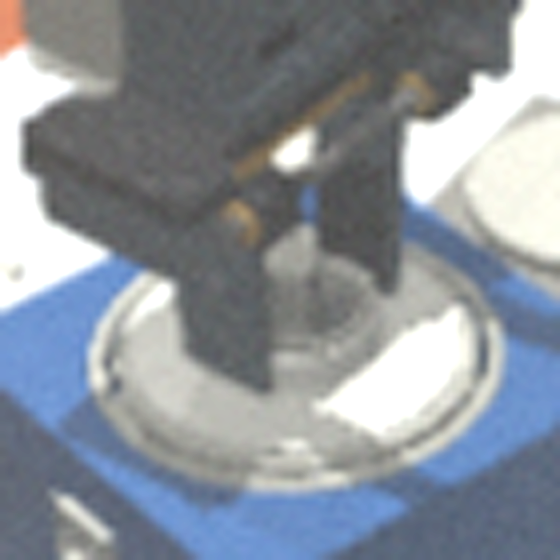

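```bash
python3 -m pendant '[{"xyz":[0,0,0],"roll":0,"jaw":0.5},{"xyz":[0,0,0],"roll":0,"jaw":0.5},{"xyz":[0,0,-0.004],"roll":0,"jaw":0.5},{"xyz":[0,0,-0.012],"roll":0,"jaw":0.5},{"xyz":[0,0,-0.024],"roll":0,"jaw":0.5},{"xyz":[0,0,-0.04],"roll":0,"jaw":0.5},{"xyz":[0,0,-0.058],"roll":0,"jaw":0.5},{"xyz":[0,0,-0.072],"roll":0,"jaw":0.5}]' 30;  python3 - <<'E'
from h import *
im,d=env.grab_frame("side")
s=env.state(); print(s['ee_pos'],s['force'],s['gripper_width'])
big=cv2.resize(im[105:225,250:370],None,fx=5,fy=5,interpolation=cv2.INTER_CUBIC)
cv2.imwrite("pics/c5.png",cv2.convertScaleAbs(big,alpha=1.5,beta=10))
E
```

```text
time_s: 8.5
ee_pos: [581.0, 26.1, 225.4]
ee_rot: [-179.9, 0.0, -90.0]
force: [0.0, -0.7, -2.3]
gripper_width: 61.7
[581.98257807  26.12751916 227.16741351] [ 0.34963178 -0.62255393  0.463552  ] 61.90824607283949
```

View pics/c5.png

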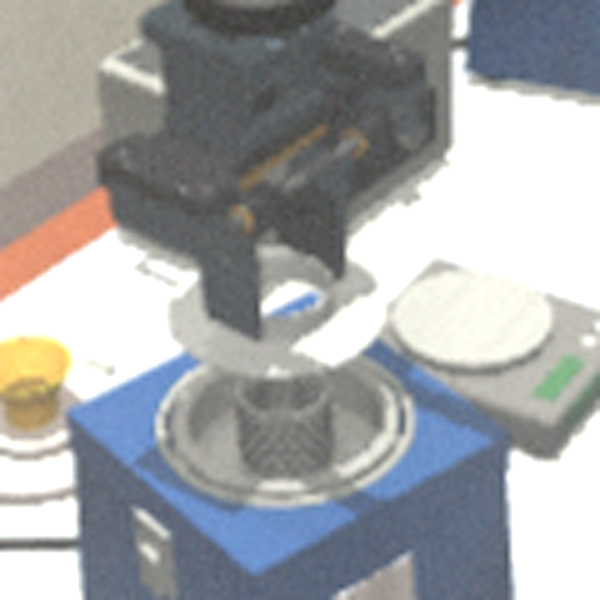

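```bash
python3 -m pendant '[{"xyz":[-0.015,-0.003,-0.01],"roll":0,"jaw":0.5},{"xyz":[-0.05,-0.011,-0.01],"roll":0,"jaw":0.5},{"xyz":[-0.095,-0.021,-0.01],"roll":0,"jaw":0.5},{"xyz":[-0.145,-0.032,-0.01],"roll":0,"jaw":0.5},{"xyz":[-0.19,-0.041,0],"roll":0,"jaw":0.5},{"xyz":[-0.222,-0.048,0.02],"roll":0,"jaw":0.5},{"xyz":[-0.239,-0.052,0.045],"roll":0,"jaw":0.5},{"xyz":[-0.243,-0.053,0.08],"roll":0,"jaw":0.5}]' 30; python3 -m pendant '[{"xyz":[0,0,0.035],"roll":0,"jaw":0.5},{"xyz":[0,0,0.065],"roll":0,"jaw":0.5},{"xyz":[0,0,0.09],"roll":0,"jaw":0.5},{"xyz":[0,0,0.11],"roll":0,"jaw":0.5},{"xyz":[0,0,0.125],"roll":0,"jaw":0.5},{"xyz":[0,0,0.135],"roll":0,"jaw":0.5},{"xyz":[0,0,0.14],"roll":0,"jaw":0.5},{"xyz":[0,0,0.14],"roll":0,"jaw":0.5}]' 30; python3 - <<'E'
from h import *
im,d=env.grab_frame("side"); W=cloud("side",d); np.save("pics/side5.npy",d)
s=env.state(); print(s['ee_pos'],s['ee_rot'],s['force'],s['gripper_width'])
P=W[near(W,(634,269),66,24,40)&(im.min(2)>110)]; print(len(P),np.percentile(P[:,2],[5,50,95]),cv2.minEnclosingCircle(P[:,:2].astype(np.float32)))
big=cv2.resize(im[180:310,180:310],None,fx=4,fy=4,interpolation=cv2.INTER_CUBIC)
cv2.imwrite("pics/c6.png",cv2.convertScaleAbs(big,alpha=1.5,beta=10))
E
```

```text
time_s: 9.55
ee_pos: [633.6, 272.1, 142.8]
ee_rot: [-179.9, 0.1, -89.8]
force: [0.1, -0.3, -2.0]
gripper_width: 62.3
time_s: 10.55
ee_pos: [633.6, 269.2, 3.6]
ee_rot: [-180.0, 0.0, -90.0]
force: [1.5, -0.1, -0.8]
gripper_width: 62.4
[633.85695136 269.27176785   4.03303589] [-1.79948112e+02  1.82293823e-02 -8.99762266e+01] [ 1.55473515 -0.84520952 -1.34178378] 62.20711590340944
471 [31.31391679 34.46302082 36.85032831] ((634.0134887695312, 271.9292907714844), 63.1533203125)
```

View pics/c6.png

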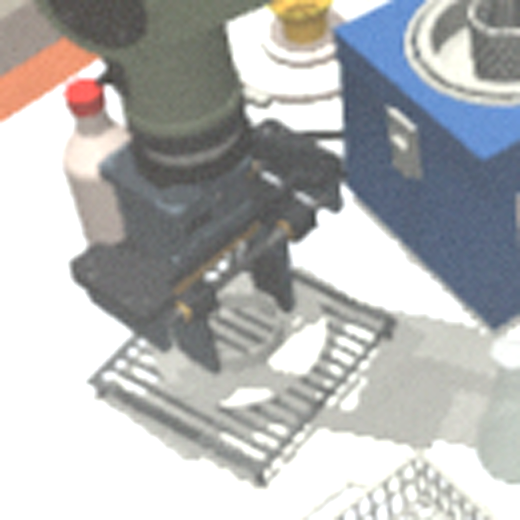

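```bash
python3 -m pendant '[{"xyz":[0,0,0.003],"roll":0,"jaw":0.5},{"xyz":[0,0,0.005],"roll":0,"jaw":0.5},{"xyz":[0,0,0.007],"roll":0,"jaw":0.5},{"xyz":[0,0,0.008],"roll":0,"jaw":0.5},{"xyz":[0,0,0.0085],"roll":0,"jaw":0.5},{"xyz":[0,0,0.009],"roll":0,"jaw":0.5},{"xyz":[0,0,0.0095],"roll":0,"jaw":0.5},{"xyz":[0,0,0.0095],"roll":0,"jaw":0.5}]' 30
```

```text
time_s: 11.6
ee_pos: [633.5, 269.1, -5.4]
ee_rot: [-180.0, 0.0, -90.0]
force: [-1.0, -0.3, 1.2]
gripper_width: 61.8
```

```bash
python3 -m pendant '[{"xyz":[0,0,0.0005],"roll":0,"jaw":0.5},{"xyz":[0,0,0.001],"roll":0,"jaw":0.5},{"xyz":[0,0,0.001],"roll":0,"jaw":0.5},{"xyz":[0,0,0.001],"roll":0,"jaw":0.3},{"xyz":[0,0,0.001],"roll":0,"jaw":0.25},{"xyz":[0,0,0.001],"roll":0,"jaw":0.15},{"xyz":[0,0,0.001],"roll":0,"jaw":0.1},{"xyz":[0,0,0.001],"roll":0,"jaw":0.1}]' 10; python3 -m pendant '[{"xyz":[0,0,-0.005],"roll":0,"jaw":0.1},{"xyz":[0,0,-0.02],"roll":0,"jaw":0.1},{"xyz":[0,0,-0.06],"roll":0,"jaw":0.1},{"xyz":[0,0,-0.12],"roll":0,"jaw":0.1},{"xyz":[0,0,-0.18],"roll":0,"jaw":0.1},{"xyz":[0.03,0.007,-0.235],"roll":0,"jaw":0.1},{"xyz":[0.08,0.017,-0.255],"roll":0,"jaw":0.1},{"xyz":[0.13,0.028,-0.255],"roll":0,"jaw":0.1}]' 10; python3 - <<'E'
from h import *
for n in ("side","top"):
    im,d=env.grab_frame(n); W=cloud(n,d)
    if n=="side":
        P=W[near(W,(634,269),75,23.8,30)&(im.min(2)>110)]; print(n,len(P),np.percentile(P[:,2],[5,50,95]),cv2.minEnclosingCircle(P[:,:2].astype(np.float32)))
        Q=W[near(W,(634,269),75,37,60)]; print("collar",len(Q),cv2.minEnclosingCircle(Q[:,:2].astype(np.float32)))
        a=im[160:310,180:380]
    Q=W[near(W,(580.6,26),50,190,206)]; print(n,"sieve top",len(Q),cv2.minEnclosingCircle(Q[:,:2].astype(np.float32)))
cv2.imwrite("pics/c7.png",cv2.convertScaleAbs(cv2.resize(a,None,fx=4,fy=4,interpolation=cv2.INTER_CUBIC),alpha=1.5,beta=10))
E
```

```text
time_s: 12.6
ee_pos: [633.5, 269.1, -7.2]
ee_rot: [180.0, -0.0, -90.0]
force: [-1.0, -0.6, -0.5]
gripper_width: 82.0
time_s: 13.6
ee_pos: [606.4, 138.2, 252.2]
ee_rot: [-179.6, 0.1, -89.9]
force: [1.2, -0.0, -0.2]
gripper_width: 81.7
side 610 [24.00968679 25.65288977 28.11245116] ((635.1980590820312, 266.870361328125), 73.84595489501953)
collar 80 ((632.9832763671875, 271.3327331542969), 32.61325454711914)
side sieve top 149 ((579.9365234375, 27.560497283935547), 27.660858154296875)
top sieve top 224 ((581.6519775390625, 25.43726921081543), 27.38849449157715)
```

View pics/c7.png

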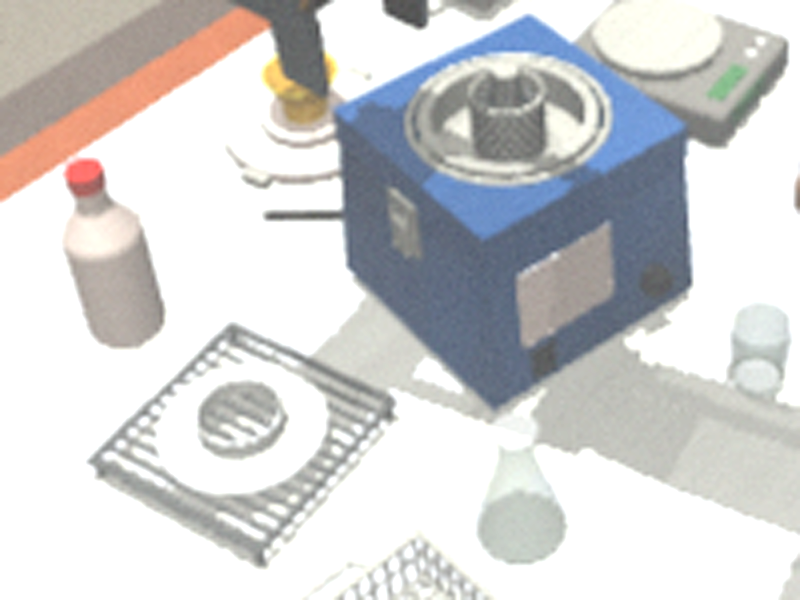

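```bash
python3 -m pendant '[{"xyz":[0.045,0.01,0],"roll":0,"jaw":0.25},{"xyz":[0.08,0.018,0],"roll":0,"jaw":0.25},{"xyz":[0.105,0.023,0],"roll":0,"jaw":0.25},{"xyz":[0.113,0.025,0.01],"roll":0,"jaw":0.25},{"xyz":[0.113,0.025,0.025],"roll":0,"jaw":0.25},{"xyz":[0.113,0.025,0.045],"roll":0,"jaw":0.25},{"xyz":[0.113,0.025,0.06],"roll":0,"jaw":0.25},{"xyz":[0.113,0.025,0.06],"roll":0,"jaw":0.25}]' 10; python3 -m pendant '[{"xyz":[0,0,0.015],"roll":0,"jaw":0.25},{"xyz":[0,0,0.03],"roll":0,"jaw":0.25},{"xyz":[0,0,0.04],"roll":0,"jaw":0.25},{"xyz":[0,0,0.047],"roll":0,"jaw":0.25},{"xyz":[0,0,0.05],"roll":0,"jaw":0.25},{"xyz":[0,0,0.05],"roll":0,"jaw":0.3},{"xyz":[0,0,0.05],"roll":0,"jaw":0.33},{"xyz":[0,0,0.05],"roll":0,"jaw":0.36}]' 10; python3 -m pendant '[{"xyz":[0,0,0],"roll":0,"jaw":0.37},{"xyz":[0,0,0],"roll":0,"jaw":0.38},{"xyz":[0,0,0],"roll":0,"jaw":0.39},{"xyz":[0,0,0],"roll":0,"jaw":0.4},{"xyz":[0,0,0],"roll":0,"jaw":0.41},{"xyz":[0,0,0],"roll":0,"jaw":0.43},{"xyz":[0,0,0],"roll":0,"jaw":0.5},{"xyz":[0,0,0],"roll":0,"jaw":0.5}]' 10
```

```text
time_s: 14.7
ee_pos: [579.6, 26.8, 186.1]
ee_rot: [179.8, 0.0, -89.9]
force: [-0.1, 1.1, 0.6]
gripper_width: 68.8
time_s: 15.7
ee_pos: [580.8, 26.1, 138.4]
ee_rot: [-180.0, -0.0, -90.0]
force: [-0.3, -0.2, -0.4]
gripper_width: 58.3
time_s: 16.7
ee_pos: [580.6, 26.0, 138.1]
ee_rot: [-180.0, -0.0, -90.0]
force: [-0.4, -0.6, 0.5]
gripper_width: 54.6
```

```bash
python3 -m pendant '[{"xyz":[0,0,0],"roll":0,"jaw":0.6},{"xyz":[0,0,0],"roll":0,"jaw":0.6},{"xyz":[0,0,-0.004],"roll":0,"jaw":0.6},{"xyz":[0,0,-0.012],"roll":0,"jaw":0.6},{"xyz":[0,0,-0.025],"roll":0,"jaw":0.6},{"xyz":[0,0,-0.045],"roll":0,"jaw":0.6},{"xyz":[0,0,-0.07],"roll":0,"jaw":0.6},{"xyz":[0,0,-0.09],"roll":0,"jaw":0.6}]' 25;  python3 - <<'E'
from h import *
im,d=env.grab_frame("side")
s=env.state(); print(s['ee_pos'],s['force'],s['gripper_width'])
big=cv2.resize(im[105:225,250:370],None,fx=5,fy=5,interpolation=cv2.INTER_CUBIC)
cv2.imwrite("pics/c8.png",cv2.convertScaleAbs(big,alpha=1.5,beta=10))
E
```

```text
time_s: 17.7
ee_pos: [581.0, 26.2, 230.1]
ee_rot: [-179.9, 0.0, -90.0]
force: [0.8, 0.3, -0.7]
gripper_width: 53.8
[582.50220136  26.21911119 232.94657091] [1.83706525 0.01391463 1.59386617] 54.19348448300644
```

View pics/c8.png

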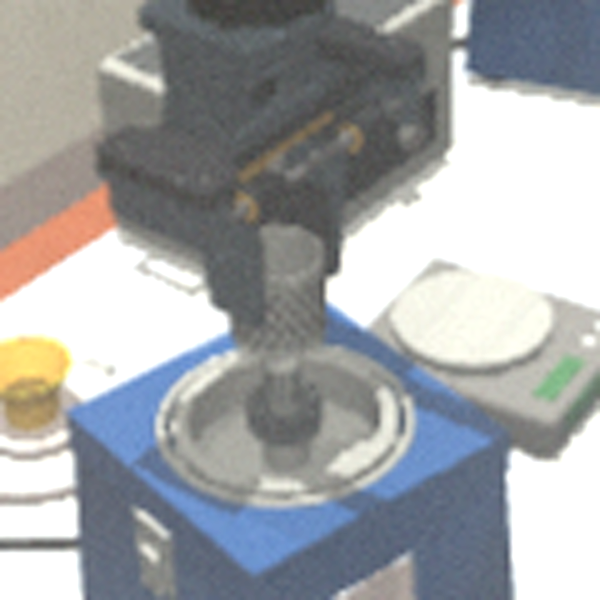

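```bash
python3 -m pendant '[{"xyz":[-0.015,0.0084,-0.012],"roll":0,"jaw":0.6},{"xyz":[-0.055,0.031,-0.012],"roll":0,"jaw":0.6},{"xyz":[-0.105,0.0586,-0.012],"roll":0,"jaw":0.6},{"xyz":[-0.158,0.088,-0.012],"roll":0,"jaw":0.6},{"xyz":[-0.21,0.117,-0.012],"roll":0,"jaw":0.6},{"xyz":[-0.26,0.145,0],"roll":0,"jaw":0.6},{"xyz":[-0.3,0.167,0.01],"roll":0,"jaw":0.6},{"xyz":[-0.32,0.1786,0.03],"roll":0,"jaw":0.6}]' 25; python3 -m pendant '[{"xyz":[0,0,0.03],"roll":0,"jaw":0.6},{"xyz":[0,0,0.07],"roll":0,"jaw":0.6},{"xyz":[0,0,0.11],"roll":0,"jaw":0.6},{"xyz":[0,0,0.145],"roll":0,"jaw":0.6},{"xyz":[0,0,0.165],"roll":0,"jaw":0.6},{"xyz":[0,0,0.18],"roll":0,"jaw":0.6},{"xyz":[0,0,0.19],"roll":0,"jaw":0.6},{"xyz":[0,0,0.19],"roll":0,"jaw":0.6}]' 25; python3 - <<'E'
from h import *
s=env.state(); print(s['ee_pos'],s['ee_rot'],s['force'],s['gripper_width'])
im,d=env.grab_frame("side"); W=cloud("side",d)
P=W[near(W,(402,346),110,40,56)]; R=cv2.minAreaRect(P[:,:2].astype(np.float32)); print(R)
big=cv2.resize(im[240:390,200:350],None,fx=4,fy=4,interpolation=cv2.INTER_CUBIC)
cv2.imwrite("pics/c9.png",cv2.convertScaleAbs(big,alpha=1.5,beta=10))
E
```

```text
time_s: 18.75
ee_pos: [399.6, 348.6, 198.2]
ee_rot: [-180.0, 0.1, -89.8]
force: [0.1, 0.5, -0.7]
gripper_width: 54.4
time_s: 19.75
ee_pos: [401.4, 345.9, 7.7]
ee_rot: [180.0, -0.0, -90.0]
force: [0.4, 0.9, -1.5]
gripper_width: 54.2
[401.43135888 345.89769609   7.72143667] [ 1.79957685e+02 -3.50429070e-02 -8.99684177e+01] [ 0.36934386  0.93960792 -1.45148776] 54.16327966796676
((393.1826171875, 347.92120361328125), (135.97463989257812, 148.3921356201172), 82.02798461914062)
```

View pics/c9.png

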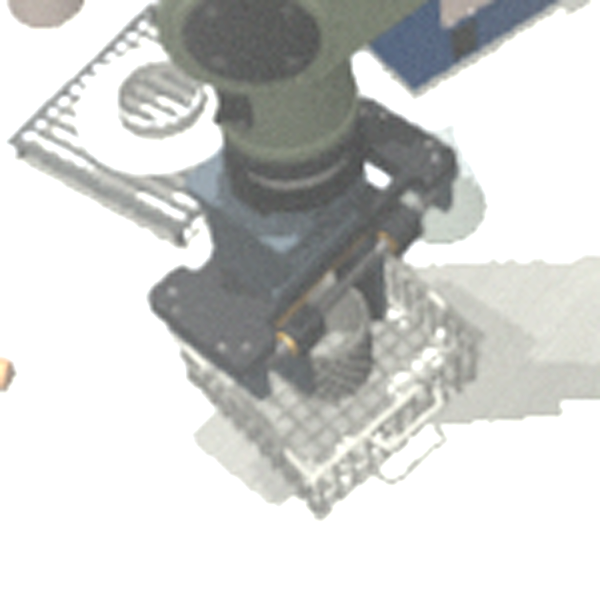

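```bash
python3 -m pendant '[{"xyz":[0,0,0.003],"roll":0,"jaw":0.6},{"xyz":[0,0,0.005],"roll":0,"jaw":0.6},{"xyz":[0,0,0.007],"roll":0,"jaw":0.6},{"xyz":[0,0,0.008],"roll":0,"jaw":0.6},{"xyz":[0,0,0.0085],"roll":0,"jaw":0.6},{"xyz":[0,0,0.009],"roll":0,"jaw":0.6},{"xyz":[0,0,0.0095],"roll":0,"jaw":0.6},{"xyz":[0,0,0.0095],"roll":0,"jaw":0.6}]' 25
```

```text
time_s: 20.8
ee_pos: [401.8, 345.9, -1.5]
ee_rot: [180.0, -0.0, -90.0]
force: [-0.2, -0.1, -0.2]
gripper_width: 54.1
```

```bash
python3 -m pendant '[{"xyz":[0,0,0.0003],"roll":0,"jaw":0.6},{"xyz":[0,0,0.0006],"roll":0,"jaw":0.6},{"xyz":[0,0,0.001],"roll":0,"jaw":0.6},{"xyz":[0,0,0.001],"roll":0,"jaw":0.6},{"xyz":[0,0,0.001],"roll":0,"jaw":0.6},{"xyz":[0,0,0.001],"roll":0,"jaw":0.6},{"xyz":[0,0,0.001],"roll":0,"jaw":0.6},{"xyz":[0,0,0.001],"roll":0,"jaw":0.6}]' 25
```

```text
time_s: 21.8
ee_pos: [401.9, 346.0, -2.0]
ee_rot: [-180.0, 0.0, -90.0]
force: [-1.4, -0.8, 5.1]
gripper_width: 54.4
```

```bash
python3 -m pendant '[{"xyz":[0,0,0],"roll":0,"jaw":0.38},{"xyz":[0,0,0],"roll":0,"jaw":0.32},{"xyz":[0,0,0],"roll":0,"jaw":0.3},{"xyz":[0,0,0],"roll":0,"jaw":0.3},{"xyz":[0,0,-0.005],"roll":0,"jaw":0.3},{"xyz":[0,0,-0.02],"roll":0,"jaw":0.3},{"xyz":[0,0,-0.045],"roll":0,"jaw":0.3},{"xyz":[0,0,-0.08],"roll":0,"jaw":0.3}]' 10; python3 -m pendant '[{"xyz":[0,0,-0.05],"roll":0,"jaw":0.3},{"xyz":[0,0,-0.1],"roll":0,"jaw":0.3},{"xyz":[0.02,-0.011,-0.15],"roll":0,"jaw":0.3},{"xyz":[0.065,-0.036,-0.152],"roll":0,"jaw":0.3},{"xyz":[0.115,-0.064,-0.152],"roll":0,"jaw":0.3},{"xyz":[0.165,-0.092,-0.152],"roll":0,"jaw":0.3},{"xyz":[0.2,-0.112,-0.152],"roll":0,"jaw":0.3},{"xyz":[0.22,-0.123,-0.152],"roll":0,"jaw":0.3}]' 10; python3 - <<'E'
from h import *
s=env.state(); print(s['ee_pos'])
for n in ("side","top"):
    im,d=env.grab_frame(n); W=cloud(n,d)
    P=W[near(W,(402,346),58,54,75)]; print(n,"sieve top",len(P), P[:,2].mean() if len(P) else "",cv2.minEnclosingCircle(P[:,:2].astype(np.float32)) if len(P) else "")
    P=W[near(W,(580.6,26),30,214,225)]; print(n,"knob",len(P),P[:,:2].mean(0) if len(P) else "",cv2.minEnclosingCircle(P[:,:2].astype(np.float32)) if len(P) else "")
    if n=="side": P=W[near(W,(430,205),60,20,115)]; print("flask",len(P),cv2.minEnclosingCircle(P[:,:2].astype(np.float32)))
E
```

```text
time_s: 22.8
ee_pos: [401.5, 345.7, 78.8]
ee_rot: [180.0, -0.0, -90.0]
force: [0.3, 0.5, -0.0]
gripper_width: 64.1
time_s: 23.8
ee_pos: [525.7, 124.0, 230.7]
ee_rot: [-179.9, -0.0, -90.1]
force: [0.3, 0.3, -0.3]
gripper_width: 63.7
[525.66269972 124.04825527 230.72605743]
side sieve top 127 58.96174207901837 ((401.20660400390625, 347.4820251464844), 27.444490432739258)
side knob 0  
flask 446 ((428.671142578125, 207.86984252929688), 27.469209671020508)
top sieve top 118 59.139817631113566 ((402.7591552734375, 344.416015625), 27.40896987915039)
top knob 71 [580.99118462  25.41637073] ((581.3248901367188, 25.19301986694336), 10.027844429016113)
```

```bash
python3 -m pendant '[{"xyz":[0.03,-0.017,0],"roll":0,"jaw":0.3},{"xyz":[0.06,-0.034,0],"roll":0,"jaw":0.3},{"xyz":[0.085,-0.0475,0],"roll":0,"jaw":0.3},{"xyz":[0.1,-0.056,0],"roll":0,"jaw":0.3},{"xyz":[0.1,-0.056,0.01],"roll":0,"jaw":0.3},{"xyz":[0.1,-0.056,0.025],"roll":0,"jaw":0.3},{"xyz":[0.1,-0.056,0.035],"roll":0,"jaw":0.3},{"xyz":[0.1,-0.056,0.035],"roll":0,"jaw":0.3}]' 10; python3 -m pendant '[{"xyz":[0,0,0.01],"roll":0,"jaw":0.4},{"xyz":[0,0,0.02],"roll":0,"jaw":0.45},{"xyz":[0,0,0.028],"roll":0,"jaw":0.5},{"xyz":[0,0,0.032],"roll":0,"jaw":0.55},{"xyz":[0,0,0.0335],"roll":0,"jaw":0.6},{"xyz":[0,0,0.0335],"roll":0,"jaw":0.65},{"xyz":[0,0,0.0335],"roll":0,"jaw":0.7},{"xyz":[0,0,0.0335],"roll":0,"jaw":0.72}]' 10; python3 -m pendant '[{"xyz":[0,0,0],"roll":0,"jaw":0.74},{"xyz":[0,0,0],"roll":0,"jaw":0.75},{"xyz":[0,0,0],"roll":0,"jaw":0.76},{"xyz":[0,0,0],"roll":0,"jaw":0.77},{"xyz":[0,0,0],"roll":0,"jaw":0.78},{"xyz":[0,0,0],"roll":0,"jaw":0.79},{"xyz":[0,0,0],"roll":0,"jaw":0.82},{"xyz":[0,0,0],"roll":0,"jaw":0.9}]' 10
```

```text
time_s: 24.9
ee_pos: [579.9, 26.7, 193.2]
ee_rot: [179.8, -0.0, -89.9]
force: [-0.1, -0.5, -0.4]
gripper_width: 63.6
time_s: 25.9
ee_pos: [581.1, 26.1, 161.3]
ee_rot: [-180.0, -0.0, -90.0]
force: [0.4, 0.2, -0.9]
gripper_width: 25.8
time_s: 26.9
ee_pos: [581.0, 26.0, 161.0]
ee_rot: [-180.0, -0.0, -90.0]
force: [0.1, -0.5, 0.8]
gripper_width: 19.7
```

```bash
python3 -m pendant '[{"xyz":[0,0,0],"roll":0,"jaw":0.95},{"xyz":[0,0,0],"roll":0,"jaw":0.95},{"xyz":[0,0,-0.004],"roll":0,"jaw":0.95},{"xyz":[0,0,-0.012],"roll":0,"jaw":0.95},{"xyz":[0,0,-0.022],"roll":0,"jaw":0.95},{"xyz":[0,0,-0.035],"roll":0,"jaw":0.95},{"xyz":[0,0,-0.05],"roll":0,"jaw":0.95},{"xyz":[0,0,-0.06],"roll":0,"jaw":0.95}]' 35;  python3 - <<'E'
from h import *
im,d=env.grab_frame("side")
s=env.state(); print(s['ee_pos'],s['force'],s['gripper_width'])
big=cv2.resize(im[105:225,250:370],None,fx=5,fy=5,interpolation=cv2.INTER_CUBIC)
cv2.imwrite("pics/c10.png",cv2.convertScaleAbs(big,alpha=1.5,beta=10))
E
```

```text
time_s: 27.9
ee_pos: [581.5, 26.1, 222.6]
ee_rot: [-179.9, -0.0, -90.0]
force: [1.0, -0.1, -1.7]
gripper_width: 19.2
[582.04976614  26.08794136 223.74893854] [ 1.14309765 -0.16182312 -0.81324706] 19.330160841526208
```

View pics/c10.png

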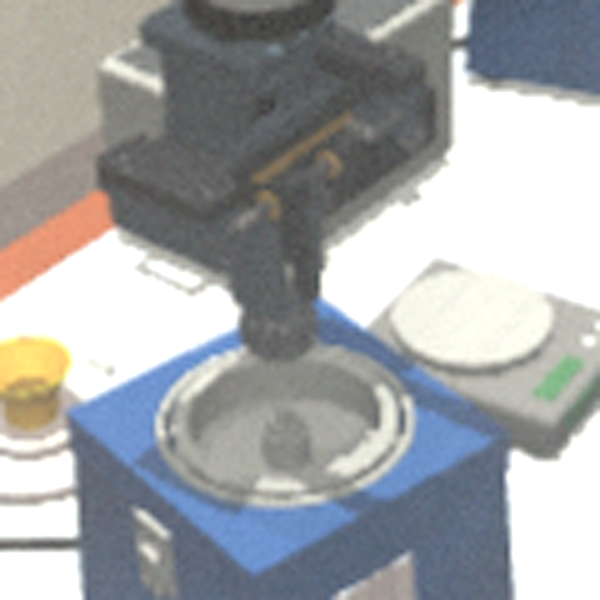

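```bash
python3 -m pendant '[{"xyz":[0.01,0.0043,-0.005],"roll":0,"jaw":0.95},{"xyz":[0.04,0.0171,-0.01],"roll":0,"jaw":0.95},{"xyz":[0.08,0.0342,-0.01],"roll":0,"jaw":0.95},{"xyz":[0.125,0.0534,-0.01],"roll":0,"jaw":0.95},{"xyz":[0.17,0.0727,-0.01],"roll":0,"jaw":0.95},{"xyz":[0.215,0.0919,-0.01],"roll":0,"jaw":0.95},{"xyz":[0.26,0.1111,-0.01],"roll":0,"jaw":0.95},{"xyz":[0.305,0.1303,-0.01],"roll":0,"jaw":0.95}]' 35; python3 -m pendant '[{"xyz":[0.04,0.0171,0],"roll":0,"jaw":0.95},{"xyz":[0.068,0.029,0.02],"roll":0,"jaw":0.95},{"xyz":[0.0823,0.0352,0.045],"roll":0,"jaw":0.95},{"xyz":[0.0853,0.0365,0.08],"roll":0,"jaw":0.95},{"xyz":[0.0853,0.0365,0.115],"roll":0,"jaw":0.95},{"xyz":[0.0853,0.0365,0.145],"roll":0,"jaw":0.95},{"xyz":[0.0853,0.0365,0.17],"roll":0,"jaw":0.95},{"xyz":[0.0853,0.0365,0.18],"roll":0,"jaw":0.95}]' 35; python3 -m pendant '[{"xyz":[0,0,0.015],"roll":0,"jaw":0.95},{"xyz":[0,0,0.025],"roll":0,"jaw":0.95},{"xyz":[0,0,0.032],"roll":0,"jaw":0.95},{"xyz":[0,0,0.036],"roll":0,"jaw":0.95},{"xyz":[0,0,0.038],"roll":0,"jaw":0.95},{"xyz":[0,0,0.038],"roll":0,"jaw":0.95},{"xyz":[0,0,0.038],"roll":0,"jaw":0.95},{"xyz":[0,0,0.038],"roll":0,"jaw":0.95}]' 35;  python3 - <<'E'
from h import *
s=env.state(); print(s['ee_pos'],s['ee_rot'],s['force'],s['gripper_width'])
for n in ("side","top"):
    im,d=env.grab_frame(n); W=cloud(n,d)
    P=W[near(W,(414,-364),90,9,22)]; print(n,len(P),cv2.minAreaRect(P[:,:2].astype(np.float32)))
    P=W[near(W,(414,-364),30,26,40)]; print(n,len(P),P[:,2].max() if len(P) else "",cv2.minEnclosingCircle(P[:,:2].astype(np.float32)) if len(P) else "")
E
```

```text
time_s: 28.95
ee_pos: [449.2, -280.6, 230.8]
ee_rot: [180.0, 0.0, -90.0]
force: [0.7, 0.2, -1.6]
gripper_width: 19.0
time_s: 29.95
ee_pos: [412.8, -363.7, 49.5]
ee_rot: [179.8, 0.1, -90.0]
force: [-0.3, 0.1, -1.7]
gripper_width: 19.0
time_s: 30.95
ee_pos: [414.5, -364.4, 13.3]
ee_rot: [-180.0, -0.0, -90.0]
force: [-0.2, 0.4, -1.9]
gripper_width: 19.1
[ 414.50316276 -364.43984424   13.30353027] [-1.79977778e+02 -2.34190487e-02 -8.99737691e+01] [-0.17248538  0.44683557 -1.86071947] 19.064909775148074
side 177 ((413.7828063964844, -362.443359375), (117.11113739013672, 115.40805053710938), 85.22233581542969)
side 52 39.73603437552845 ((413.53802490234375, -359.4069519042969), 21.91563606262207)
top 175 ((414.84747314453125, -362.29150390625), (108.05035400390625, 112.29676818847656), 84.7850570678711)
top 0
```

```bash
python3 -m pendant '[{"xyz":[0,0,0.005],"roll":0,"jaw":0.95},{"xyz":[0,0,0.01],"roll":0,"jaw":0.95},{"xyz":[0,0,0.015],"roll":0,"jaw":0.95},{"xyz":[0,0,0.018],"roll":0,"jaw":0.95},{"xyz":[0,0,0.0195],"roll":0,"jaw":0.95},{"xyz":[0,0,0.0205],"roll":0,"jaw":0.95},{"xyz":[0,0,0.021],"roll":0,"jaw":0.95},{"xyz":[0,0,0.021],"roll":0,"jaw":0.95}]' 35
```

```text
time_s: 32.05
ee_pos: [414.4, -364.4, -7.8]
ee_rot: [-180.0, -0.0, -90.0]
force: [-0.4, -1.4, -0.9]
gripper_width: 19.0
```

```bash
python3 -m pendant '[{"xyz":[0,0,0.0004],"roll":0,"jaw":0.95},{"xyz":[0,0,0.0007],"roll":0,"jaw":0.95},{"xyz":[0,0,0.001],"roll":0,"jaw":0.95},{"xyz":[0,0,0.001],"roll":0,"jaw":0.95},{"xyz":[0,0,0.001],"roll":0,"jaw":0.95},{"xyz":[0,0,0.001],"roll":0,"jaw":0.95},{"xyz":[0,0,0.001],"roll":0,"jaw":0.95},{"xyz":[0,0,0.001],"roll":0,"jaw":0.95}]' 35
```

```text
time_s: 33.05
ee_pos: [414.5, -364.5, -8.0]
ee_rot: [-180.0, -0.0, -90.0]
force: [-1.6, 1.5, 6.4]
gripper_width: 19.0
```

```bash
python3 -m pendant '[{"xyz":[0,0,0],"roll":0,"jaw":0.75},{"xyz":[0,0,0],"roll":0,"jaw":0.65},{"xyz":[0,0,0],"roll":0,"jaw":0.6},{"xyz":[0,0,0],"roll":0,"jaw":0.5},{"xyz":[0,0,-0.005],"roll":0,"jaw":0.4},{"xyz":[0,0,-0.025],"roll":0,"jaw":0.34},{"xyz":[0,0,-0.06],"roll":0,"jaw":0.34},{"xyz":[0,0,-0.11],"roll":0,"jaw":0.34}]' 10; python3 -m pendant '[{"xyz":[-0.02,-0.0085,-0.05],"roll":0,"jaw":0.34},{"xyz":[-0.05,-0.0214,-0.09],"roll":0,"jaw":0.34},{"xyz":[-0.085,-0.0363,-0.12],"roll":0,"jaw":0.34},{"xyz":[-0.13,-0.0556,-0.128],"roll":0,"jaw":0.34},{"xyz":[-0.175,-0.0748,-0.128],"roll":0,"jaw":0.34},{"xyz":[-0.22,-0.094,-0.128],"roll":0,"jaw":0.34},{"xyz":[-0.255,-0.109,-0.128],"roll":0,"jaw":0.34},{"xyz":[-0.27,-0.1154,-0.128],"roll":0,"jaw":0.34}]' 10; python3 - <<'E'
from h import *
s=env.state(); print(s['ee_pos'])
for n in ("side","top"):
    im,d=env.grab_frame(n); W=cloud(n,d)
    if n=="side": a=im
    P=W[near(W,(414,-364),40,40,60)]; print(n,"rotor knob",len(P),P.mean(0) if len(P) else "")
    P=W[near(W,(414,-364),40,20,30)]; print(n,"rotor teeth",len(P),cv2.minEnclosingCircle(P[:,:2].astype(np.float32)) if len(P) else "", P[:,2].mean() if len(P) else "")
    hsv=cv2.cvtColor(im,cv2.COLOR_BGR2HSV); notblue=(hsv[...,1]<110)
    m=notblue&near(W,(580.6,26),80,177.3,186); P=W[m]; A=np.c_[2*P[:,:2],np.ones(len(P))]
    print(n,"rim",len(P),cv2.minEnclosingCircle(P[:,:2].astype(np.float32)),"lsq",np.linalg.lstsq(A,(P[:,:2]**2).sum(1),rcond=None)[0][:2])
    P=W[near(W,(580.6,26),20,160,178)]; print(n,"tube",len(P),P[:,:2].mean(0),cv2.minEnclosingCircle(P[:,:2].astype(np.float32)))
cv2.imwrite("pics/c11.png",np.vstack([cv2.convertScaleAbs(cv2.resize(a[130:230,250:370],None,fx=4,fy=4,interpolation=cv2.INTER_CUBIC),alpha=1.5),cv2.convertScaleAbs(cv2.resize(a[165:205,380:500],None,fx=4,fy=4,interpolation=cv2.INTER_CUBIC),alpha=1.8)]))
E
```

```text
time_s: 34.05
ee_pos: [413.6, -363.6, 101.4]
ee_rot: [179.9, 0.1, -90.0]
force: [0.2, -0.3, 0.4]
gripper_width: 60.1
time_s: 35.05
ee_pos: [530.0, -92.7, 229.3]
ee_rot: [-180.0, -0.0, -89.8]
force: [-0.2, -0.6, -0.0]
gripper_width: 60.3
[530.04765639 -92.66675427 229.27466949]
side rotor knob 27 [ 412.89979869 -359.51922086   47.48070246]
side rotor teeth 36 ((413.896728515625, -361.8267822265625), 21.146549224853516) 23.044272494845902
side rim 378 ((578.738525390625, 28.05982780456543), 76.81848907470703) lsq [579.15987569  27.46442446]
side tube 68 [577.13468207  30.27938816] ((580.845703125, 26.72584342956543), 15.1546630859375)
top rotor knob 67 [ 414.59706966 -363.62715366   48.52178592]
top rotor teeth 75 ((414.6854248046875, -364.13861083984375), 21.58453369140625) 23.417723357902968
top rim 650 ((580.6480102539062, 26.3093318939209), 75.60955810546875) lsq [581.68710979  26.65504383]
top tube 88 [580.54795943  25.19976011] ((580.938232421875, 25.202219009399414), 13.734967231750488)
```

View pics/c11.png

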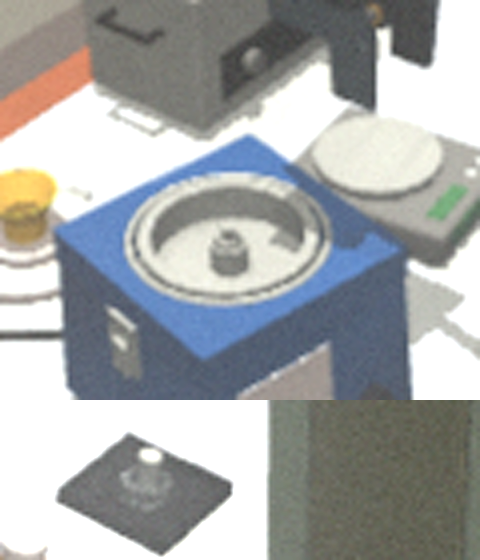

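```bash
python3 -m pendant '[{"xyz":[-0.03,-0.0128,0],"roll":0,"jaw":0.34},{"xyz":[-0.07,-0.03,0],"roll":0,"jaw":0.34},{"xyz":[-0.1,-0.0427,0],"roll":0,"jaw":0.34},{"xyz":[-0.1173,-0.0501,0.01],"roll":0,"jaw":0.34},{"xyz":[-0.1203,-0.0514,0.02],"roll":0,"jaw":0.34},{"xyz":[-0.1203,-0.0514,0.035],"roll":0,"jaw":0.34},{"xyz":[-0.1203,-0.0514,0.045],"roll":0,"jaw":0.34},{"xyz":[-0.1203,-0.0514,0.05],"roll":0,"jaw":0.34}]' 10; python3 -m pendant '[{"xyz":[0,0,0.01],"roll":0,"jaw":0.34},{"xyz":[0,0,0.022],"roll":0,"jaw":0.34},{"xyz":[0,0,0.034],"roll":0,"jaw":0.34},{"xyz":[0,0,0.044],"roll":0,"jaw":0.34},{"xyz":[0,0,0.051],"roll":0,"jaw":0.34},{"xyz":[0,0,0.056],"roll":0,"jaw":0.34},{"xyz":[0,0,0.059],"roll":0,"jaw":0.34},{"xyz":[0,0,0.06],"roll":0,"jaw":0.34}]' 10; python3 -m pendant '[{"xyz":[0,0,0],"roll":0,"jaw":0.4},{"xyz":[0,0,0],"roll":0,"jaw":0.5},{"xyz":[0,0,0],"roll":0,"jaw":0.6},{"xyz":[0,0,0],"roll":0,"jaw":0.65},{"xyz":[0,0,0],"roll":0,"jaw":0.67},{"xyz":[0,0,0],"roll":0,"jaw":0.69},{"xyz":[0,0,0],"roll":0,"jaw":0.71},{"xyz":[0,0,0],"roll":0,"jaw":0.75}]' 6
```

```text
time_s: 36.15
ee_pos: [580.4, 25.3, 178.0]
ee_rot: [179.9, -0.0, -90.0]
force: [1.1, 1.0, 0.0]
gripper_width: 60.4
time_s: 37.15
ee_pos: [581.1, 26.0, 119.1]
ee_rot: [-180.0, -0.0, -90.0]
force: [0.4, 0.1, -0.1]
gripper_width: 60.0
time_s: 38.15
ee_pos: [581.0, 25.8, 119.0]
ee_rot: [-180.0, -0.0, -90.0]
force: [0.7, -0.6, -0.2]
gripper_width: 27.5
```

```bash
python3 -m pendant '[{"xyz":[0,0,0],"roll":0,"jaw":0.95},{"xyz":[0,0,0],"roll":0,"jaw":0.95},{"xyz":[0,0,0],"roll":0,"jaw":0.95},{"xyz":[0,0,-0.001],"roll":0,"jaw":0.95},{"xyz":[0,0,-0.003],"roll":0,"jaw":0.95},{"xyz":[0,0,-0.006],"roll":0,"jaw":0.95},{"xyz":[0,0,-0.01],"roll":0,"jaw":0.95},{"xyz":[0,0,-0.015],"roll":0,"jaw":0.95}]' 50; python3 -m pendant '[{"xyz":[0,0,-0.006],"roll":0,"jaw":0.95},{"xyz":[0,0,-0.014],"roll":0,"jaw":0.95},{"xyz":[0,0,-0.023],"roll":0,"jaw":0.95},{"xyz":[0,0,-0.033],"roll":0,"jaw":0.95},{"xyz":[0,0,-0.043],"roll":0,"jaw":0.95},{"xyz":[0,0,-0.051],"roll":0,"jaw":0.95},{"xyz":[0,0,-0.057],"roll":0,"jaw":0.95},{"xyz":[0,0,-0.06],"roll":0,"jaw":0.95}]' 50;  python3 - <<'E'
from h import *
im,d=env.grab_frame("side"); W=cloud("side",d)
s=env.state(); print(s['ee_pos'],s['ee_rot'],s['force'],s['torque'],s['gripper_width'])
P=W[near(W,(580.6,26),72,246,260)&(im.min(2)>75)]; print("rim",len(P),np.percentile(P[:,2],[5,50,95]),cv2.minEnclosingCircle(P[:,:2].astype(np.float32)))
A=np.c_[P[:,:2]-[580.6,26],np.ones(len(P))]; c=np.linalg.lstsq(A,P[:,2],rcond=None)[0]; print("tilt deg",np.degrees(c[:2]),c[2])
big=cv2.resize(im[105:225,250:370],None,fx=5,fy=5,interpolation=cv2.INTER_CUBIC)
cv2.imwrite("pics/c12.png",cv2.convertScaleAbs(big,alpha=1.5,beta=10))
E
```

```text
time_s: 39.15
ee_pos: [581.0, 26.1, 134.4]
ee_rot: [180.0, -0.0, -90.0]
force: [-0.4, 0.4, -3.0]
gripper_width: 26.3
time_s: 40.15
ee_pos: [581.1, 26.1, 194.4]
ee_rot: [-180.0, -0.0, -90.0]
force: [0.5, 0.4, -2.6]
gripper_width: 26.1
[581.1654571   26.0871814  194.60841024] [-1.79960937e+02 -3.60781209e-03 -8.99731229e+01] [-0.33918795 -0.74479945 -2.83703801] [0.0021747  0.00403231 0.01495904] 26.231253109505076
rim 261 [250.56433428 254.11014274 256.18935151] ((579.6763916015625, 27.733089447021484), 65.96350860595703)
tilt deg [-0.12120928  0.37465045] 253.72999305295681
```

View pics/c12.png

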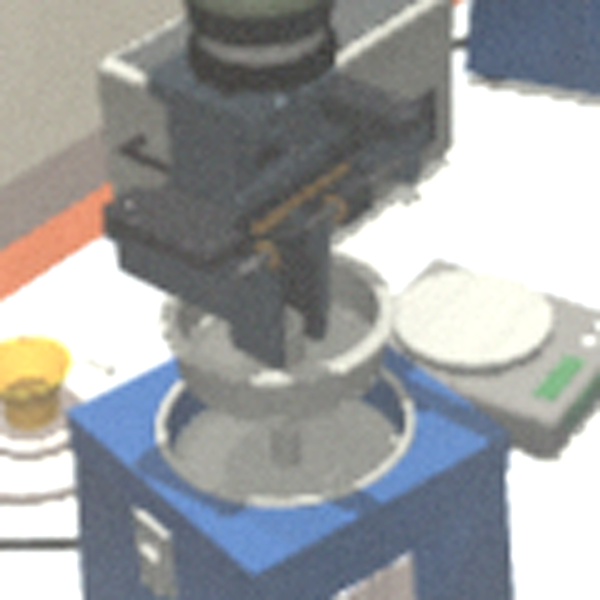

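```bash
python3 -m pendant '[{"xyz":[0.0015,-0.0004,0],"roll":0,"jaw":0.95},{"xyz":[0.005,-0.0013,0],"roll":0,"jaw":0.95},{"xyz":[0.0105,-0.0027,0],"roll":0,"jaw":0.95},{"xyz":[0.018,-0.0046,0],"roll":0,"jaw":0.95},{"xyz":[0.028,-0.0071,0],"roll":0,"jaw":0.95},{"xyz":[0.04,-0.0102,0],"roll":0,"jaw":0.95},{"xyz":[0.053,-0.0135,0],"roll":0,"jaw":0.95},{"xyz":[0.067,-0.017,0],"roll":0,"jaw":0.95}]' 50; python3 -m pendant '[{"xyz":[0.015,-0.0038,0],"roll":0,"jaw":0.95},{"xyz":[0.03,-0.0076,0],"roll":0,"jaw":0.95},{"xyz":[0.045,-0.0114,0],"roll":0,"jaw":0.95},{"xyz":[0.06,-0.0152,0],"roll":0,"jaw":0.95},{"xyz":[0.075,-0.019,0],"roll":0,"jaw":0.95},{"xyz":[0.09,-0.0229,0],"roll":0,"jaw":0.95},{"xyz":[0.105,-0.0267,0],"roll":0,"jaw":0.95},{"xyz":[0.12,-0.0305,0],"roll":0,"jaw":0.95}]' 50; python3 -m pendant '[{"xyz":[0.015,-0.0038,0],"roll":0,"jaw":0.95},{"xyz":[0.03,-0.0076,0],"roll":0,"jaw":0.95},{"xyz":[0.044,-0.0112,0],"roll":0,"jaw":0.95},{"xyz":[0.057,-0.0145,0],"roll":0,"jaw":0.95},{"xyz":[0.069,-0.0175,0],"roll":0,"jaw":0.95},{"xyz":[0.08,-0.0203,0],"roll":0,"jaw":0.95},{"xyz":[0.089,-0.0226,0],"roll":0,"jaw":0.95},{"xyz":[0.0955,-0.0243,0],"roll":0,"jaw":0.95}]' 50; python3 -m pendant '[{"xyz":[0.004,-0.001,0],"roll":0,"jaw":0.95},{"xyz":[0.0062,-0.0015,0],"roll":0,"jaw":0.95},{"xyz":[0.0062,-0.0015,0.002],"roll":0,"jaw":0.95},{"xyz":[0.0062,-0.0015,0.006],"roll":0,"jaw":0.95},{"xyz":[0.0062,-0.0015,0.012],"roll":0,"jaw":0.95},{"xyz":[0.0062,-0.0015,0.02],"roll":0,"jaw":0.95},{"xyz":[0.0062,-0.0015,0.03],"roll":0,"jaw":0.95},{"xyz":[0.0062,-0.0015,0.041],"roll":0,"jaw":0.95}]' 50
```

```text
time_s: 41.2
ee_pos: [598.3, -42.0, 194.0]
ee_rot: [-180.0, -0.0, -90.0]
force: [-0.3, -0.9, -2.7]
gripper_width: 26.5
time_s: 42.2
ee_pos: [628.8, -161.9, 194.0]
ee_rot: [180.0, -0.0, -90.0]
force: [0.2, -0.4, -2.5]
gripper_width: 26.2
time_s: 43.2
ee_pos: [653.1, -256.9, 194.0]
ee_rot: [-180.0, 0.0, -90.0]
force: [-0.2, 0.9, -2.2]
gripper_width: 26.0
time_s: 44.2
ee_pos: [654.3, -262.6, 152.1]
ee_rot: [180.0, 0.0, -90.0]
force: [-0.1, 0.4, -2.2]
gripper_width: 26.6
```

```bash
python3 -m pendant '[{"xyz":[0,0,0.013],"roll":0,"jaw":0.95},{"xyz":[0,0,0.027],"roll":0,"jaw":0.95},{"xyz":[0,0,0.041],"roll":0,"jaw":0.95},{"xyz":[0,0,0.055],"roll":0,"jaw":0.95},{"xyz":[0,0,0.068],"roll":0,"jaw":0.95},{"xyz":[0,0,0.079],"roll":0,"jaw":0.95},{"xyz":[0,0,0.088],"roll":0,"jaw":0.95},{"xyz":[0,0,0.095],"roll":0,"jaw":0.95}]' 50; python3 -m pendant '[{"xyz":[0,0,0.005],"roll":0,"jaw":0.95},{"xyz":[0,0,0.009],"roll":0,"jaw":0.95},{"xyz":[0,0,0.012],"roll":0,"jaw":0.95},{"xyz":[0,0,0.014],"roll":0,"jaw":0.95},{"xyz":[0,0,0.015],"roll":0,"jaw":0.95},{"xyz":[0,0,0.015],"roll":0,"jaw":0.95},{"xyz":[0,0,0.015],"roll":0,"jaw":0.95},{"xyz":[0,0,0.015],"roll":0,"jaw":0.95}]' 50; python3 - <<'E'
from h import *
s=env.state(); print(s['ee_pos'],s['ee_rot'],s['force'],s['gripper_width'])
for n in ("side","top"):
    im,d=env.grab_frame(n); W=cloud(n,d)
    P=W[near(W,(654.3,-262.4),75,96,110)&(im.min(2)>60)]
    print(n,"rim",len(P))
    if len(P)>20:
        print(np.percentile(P[:,2],[5,50,95]),cv2.minEnclosingCircle(P[:,:2].astype(np.float32)),P[:,:2].min(0),P[:,:2].max(0))
E
```

```text
time_s: 45.2
ee_pos: [654.5, -262.6, 57.6]
ee_rot: [-180.0, -0.0, -90.0]
force: [0.7, -0.6, -3.5]
gripper_width: 26.5
time_s: 46.2
ee_pos: [654.5, -262.6, 43.2]
ee_rot: [-180.0, -0.0, -90.0]
force: [0.4, -0.3, -2.5]
gripper_width: 26.0
[ 654.47804803 -262.62985679   43.16688826] [-1.79990189e+02 -1.01309084e-02 -8.99727648e+01] [ 0.38180216 -0.34643182 -2.52749421] 26.025136450447583
side rim 166
[ 98.23460183 102.36695527 105.13134058] ((653.6699829101562, -261.6039733886719), 68.52391052246094) [ 589.36522453 -330.01020457] [ 715.77176403 -193.73707996]
top rim 61
[ 99.73344491 102.98487108 106.07416235] ((654.169189453125, -262.859619140625), 65.26060485839844) [ 611.04036798 -327.72751005] [ 714.46033327 -202.76251066]
```

```bash
python3 -m pendant '[{"xyz":[0,0,0.004],"roll":0,"jaw":0.95},{"xyz":[0,0,0.009],"roll":0,"jaw":0.95},{"xyz":[0,0,0.0135],"roll":0,"jaw":0.95},{"xyz":[0,0,0.016],"roll":0,"jaw":0.95},{"xyz":[0,0,0.0175],"roll":0,"jaw":0.95},{"xyz":[0,0,0.018],"roll":0,"jaw":0.95},{"xyz":[0,0,0.0185],"roll":0,"jaw":0.95},{"xyz":[0,0,0.0185],"roll":0,"jaw":0.95}]' 50
```

```text
time_s: 47.3
ee_pos: [654.5, -262.6, 24.7]
ee_rot: [-180.0, -0.0, -90.0]
force: [0.2, 0.2, -2.2]
gripper_width: 26.5
```

```bash
python3 -m pendant '[{"xyz":[0,0,0.0003],"roll":0,"jaw":0.95},{"xyz":[0,0,0.0006],"roll":0,"jaw":0.95},{"xyz":[0,0,0.0009],"roll":0,"jaw":0.95},{"xyz":[0,0,0.0009],"roll":0,"jaw":0.95},{"xyz":[0,0,0.0009],"roll":0,"jaw":0.95},{"xyz":[0,0,0.0009],"roll":0,"jaw":0.95},{"xyz":[0,0,0.0009],"roll":0,"jaw":0.95},{"xyz":[0,0,0.0009],"roll":0,"jaw":0.95}]' 50
```

```text
time_s: 48.3
ee_pos: [654.5, -262.6, 24.0]
ee_rot: [-180.0, -0.0, -90.0]
force: [-1.9, 1.1, 3.5]
gripper_width: 26.7
```

```bash
python3 -m pendant '[{"xyz":[0,0,0],"roll":0,"jaw":0.7},{"xyz":[0,0,0],"roll":0,"jaw":0.66},{"xyz":[0,0,0],"roll":0,"jaw":0.6},{"xyz":[0,0,0],"roll":0,"jaw":0.5},{"xyz":[0,0,0],"roll":0,"jaw":0.42},{"xyz":[0,0,0],"roll":0,"jaw":0.42},{"xyz":[0,0,-0.004],"roll":0,"jaw":0.42},{"xyz":[0,0,-0.012],"roll":0,"jaw":0.42}]' 6; python3 -m pendant '[{"xyz":[0,0,-0.015],"roll":0,"jaw":0.42},{"xyz":[0,0,-0.035],"roll":0,"jaw":0.42},{"xyz":[0,0,-0.07],"roll":0,"jaw":0.42},{"xyz":[0,0,-0.11],"roll":0,"jaw":0.42},{"xyz":[0,0,-0.16],"roll":0,"jaw":0.42},{"xyz":[0,0.02,-0.2],"roll":0,"jaw":0.42},{"xyz":[0,0.06,-0.23],"roll":0,"jaw":0.42},{"xyz":[0,0.1,-0.24],"roll":0,"jaw":0.42}]' 10; python3 -m pendant '[{"xyz":[0,0.05,0],"roll":0,"jaw":0.42},{"xyz":[0,0.1,0],"roll":0,"jaw":0.42},{"xyz":[0,0.14,0],"roll":0,"jaw":0.42},{"xyz":[0,0.16,0],"roll":0,"jaw":0.42},{"xyz":[0,0.17,0],"roll":0,"jaw":0.42},{"xyz":[0,0.17,0],"roll":0,"jaw":0.42},{"xyz":[0,0.17,0],"roll":0,"jaw":0.42},{"xyz":[0,0.17,0],"roll":0,"jaw":0.42}]' 10; python3 - <<'E'
from h import *
print(env.state()['ee_pos'])
T={"pan rim":((654.3,-262.4),75,78,92),"cover collar":((633.6,269),50,37,55),"sieve top":((402,346),50,54,75),"rotor knob":((414,-364),40,40,60),"flask":((430,204),60,20,115)}
for n in ("side","top"):
    im,d=env.grab_frame(n); W=cloud(n,d); cv2.imwrite(f"pics/{n}F.png",im)
    for k,(c,r,lo,hi) in T.items():
        P=W[near(W,c,r,lo,hi)]
        if len(P)<5: print(n,k,len(P)); continue
        e,q=cv2.minEnclosingCircle(P[:,:2].astype(np.float32)); print(n,k,len(P),"z",P[:,2].mean().round(1),np.round(e,1),round(q,1),end=" ")
        A=np.c_[P[:,:2]-c,np.ones(len(P))]; print("tilt",np.degrees(np.linalg.lstsq(A,P[:,2],rcond=None)[0][:2]).round(1))
cv2.imwrite("pics/F.png",cv2.convertScaleAbs(cv2.resize(cv2.imread("pics/topF.png")[90:300,140:520],None,fx=2.1,fy=2.1,interpolation=cv2.INTER_CUBIC),alpha=1.3))
E
```

```text
time_s: 49.3
ee_pos: [654.3, -262.6, 35.8]
ee_rot: [180.0, 0.0, -90.0]
force: [0.3, 0.5, 0.2]
gripper_width: 52.8
time_s: 50.3
ee_pos: [554.3, -263.0, 279.5]
ee_rot: [-179.7, -0.2, -90.0]
force: [0.0, -0.1, -0.4]
gripper_width: 53.1
time_s: 51.3
ee_pos: [385.2, -262.8, 275.3]
ee_rot: [180.0, 0.0, -89.9]
force: [0.3, 0.4, 1.0]
gripper_width: 52.6
[ 385.20981829 -262.75449704  275.2932125 ]
side pan rim 227 z 82.9 [ 653.3 -263. ] 68.6 tilt [-0.3  0.3]
side cover collar 81 z 40.3 [632.9 270.2] 32.1 tilt [-0.   0.1]
side sieve top 130 z 58.8 [401.1 347.3] 27.9 tilt [-0.2 -0.3]
side rotor knob 27 z 47.3 [ 412.7 -362.5] 10.5 tilt [11.3 -9.8]
side flask 447 z 60.4 [429.2 207.2] 27.4 tilt [ 75.6 -87.1]
top pan rim 735 z 83.7 [ 655.2 -263.1] 66.5 tilt [-0.3  0.3]
top cover collar 85 z 40.3 [635.2 267.2] 32.3 tilt [ 0.9 -0.2]
top sieve top 113 z 59.1 [402. 345.] 27.8 tilt [0.6 0.7]
top rotor knob 0
top flask 416 z 63.0 [431.6 202. ] 28.0 tilt [ 9.5 69. ]
```

View pics/F.png

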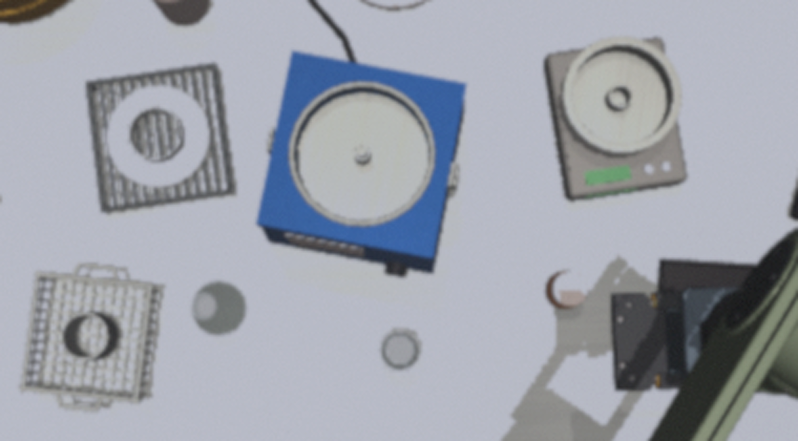

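All four parts are where they belong: cover on the rack, sieve in the basket, pan centred on the plate, and rotor in the tray (hidden by the arm here but confirmed earlier). The flask at (218,308) in the crop hasn't moved. I'm handing in.

```bash
python3 -c "
from workcell import env
print(env.job_done())"
```

```text
the job is handed in; nothing more can be done
None
```

I took the grinding set out in order (cover, sieve, rotor, pan), set each part down upright after feeling light contact, and handed the job in at about 51 s.

**Problem found:** the fingertips really sit about 34 mm behind the reported TCP, so my first try at gripping the cover closed on air. The depth images showed the gap, and I allowed for it in every height after that.

**Last checks:**

| Item | Where it ended up | What the check showed |
|---|---|---|
| Cover | Rack | Within about 1 mm of the middle, flat, no overhang |
| Sieve | Basket | Standing on the basket floor, level to within 1° |
| Rotor | Tray | Upright and central when checked just after release; in the last top picture the arm hid it, and only a few side-view points showed its knob at the right height |
| Pan | Balance plate | Within about 1 mm of the plate's middle; rim tilt about 0.3–0.4° both when lifted and after setting down |
| Flask | Not touched | Within 1 mm of its starting position |

**Disagreement:** the two cameras differ by 1–3 mm, mostly in y. This is about what the stated calibration error allows, and I averaged them.

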